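Hang the pail on the tube carrier and hold the carrier up level

TASK

Hang the small steel pail by its bail on the hook at the end of the white tube carrier standing on the bench, and let go of the pail. Then lift the carrier by its top handle about ten centimetres clear of the bench and finish holding it there in the air, level and still, with the pail hanging on its hook and the tubes in their holes. Leave the bottle, the pen cup and the lidded box where they stand.

Things in the scene. Friction and masses are not known exactly. Their poses are not given: they have to be found in the camera images.
- carrier: Loose plastic tube carrier, 0.5 kg: grey block 100 (x) x 184 (y) x 42 mm high with six holes and three capped tubes (tops 98 mm up), white end panels (outer faces at y = -99 and 99; 100 wide up to z = 60, then 34 wide to z = 190), a handle bar along y between the panel tops, a steel hook on the +y end. Origin: centre of the underside; z up, y along the handle to the hook.
- carrier_grip (a point): Middle of the carrier's handle bar, 178 mm above the carrier's underside. The bar runs along the carrier's y, is 18 mm wide (x), 22 mm high (z 167 to 189), and free for 184 mm between the end panels; below it is open down to the tubes. Axes as the carrier's.
- hook_seat (a point): Top of the steel hook's lowest point, where the bail rests: (0, 138, 140) mm in the carrier's frame. The 8 mm round bar leaves the end panel at y = 98 with its axis at z = 142, slopes to z = 136 at y = 138 and turns up to its tip at y = 162, z = 152 (top of the tip z = 156, outermost y = 166). Axes as the carrier's: +y points outward.
- pail: Loose open steel pail, 0.09 kg, 56 mm across the rim, 60 high, with a rigid 6 mm wire bail over it: legs at x = -27 and 27, crossbar along the pail's x, its axis 113 mm above the foot. The window under it is 48 wide, 50 high (rim z = 60 to crossbar underside z = 110). A square grey grip stem 14 x 14 mm stands on mid-crossbar, z = 115 to 155. Origin: centre of the underside, z up.
- pail_bail (a point): Middle of the underside of the pail's bail crossbar, 110 mm above the pail's foot; this rests on the hook. Axes as the pail's: the crossbar runs along x, the window looks along y (both ways the same).
- pail_stem (a point): Point to grip on the pail's stem, 140 mm above the pail's foot (24 mm above the crossbar's top, 15 mm below the stem's top). Axes as the pail's.
- tube0: Capped tube, 18 mm across the cap, 90 mm long, standing loosely in a 20 mm hole of the carrier, 34 mm deep, at (-29, -50) mm in the carrier's frame. Origin: its foot.
- tube1: Same tube, in the hole at (-29, +50) mm. Origin: its foot.
- tube2: Same tube, in the hole at (+29, 0) mm. Origin: its foot.
- bottle: White closed bottle, 52 mm across, 110 high, a bystander. Origin: centre of the underside.
- pencup: White cup with pens, 72 mm across, 100 high, pens up to 149, a bystander. Origin: centre of the underside.
- casebox: White box with lid, 106 x 146 x 74 mm, a bystander. Origin: centre of the underside.
Things that resemble listed ones, but are neither listed nor needed, are in the scene too. Leave any yellow look-alike of the tube1 alone.

How it is judged (in metres and radians):
On the way, in this order (a step that is already met when the one before it is completed fails the run):
1. the pail hangs by its bail on the carrier's hook, let go, while the carrier stands on the bench (distance between pail_bail and hook_seat below 0.022 m and angle between pail's own z axis and vertical below 0.4 rad and contact force between pail and carrier above 0.2 N and contact force between pail and the fingers below 0.05 N and height (world z) of carrier below 0.01 m), for 0.3 s.
2. the carrier is lifted clear of the bench (height (world z) of carrier above 0.06 m), for 0.2 s.
At the end, for the whole second after the job is handed in: Gripper holds the carrier 60 to 160 mm above the bench, tilt under 0.14 rad, still (0.03 m/s, 0.2 rad/s), no bystander bearing it; pail on the hook (bail within 22 mm of the seat, tilt under 0.4 rad, fingers off it); three tubes in their holes; bystanders within 30 mm of their start (height (world z) of carrier between 0.06 and 0.16 m and angle between carrier's own z axis and vertical below 0.14 rad and linear speed of carrier below 0.03 m/s and angular speed of carrier below 0.2 rad/s and contact force between carrier and the fingers above 2 N and contact force between carrier and bottle below 0.05 N and contact force between carrier and pencup below 0.05 N and contact force between carrier and casebox below 0.05 N and distance between pail_bail and hook_seat below 0.022 m and angle between pail's own z axis and vertical below 0.4 rad and contact force between pail and carrier above 0.2 N and contact force between pail and the fingers below 0.05 N and z of each of tube0, tube1, tube2 in the frame of carrier below 0.02 m and horizontal distance between each of tube0, tube1, tube2 and carrier below 0.075 m and angle between the z axis of each of tube0, tube1, tube2 and the z axis of carrier, either way round below 0.3 rad and distance of each of bottle, pencup, casebox from where it was at the start of the episode below 0.03 m); the arm keeps its last pose, push and grip.
It fails at once if bottle, pen cup or lidded box moved more than 30 mm (distance of any of bottle, pencup, casebox from where it was at the start of the episode above 0.03 m).
It also fails if it takes over 58 s, if anything falls off the work surface, if the arm or the gripper's body presses on something with over 40 N, if the wrist force passes 120 N, or if a joint passes its speed limit or range.

ROBOT

A 7-joint arm with a two-finger parallel gripper is mounted at the origin on the work surface. World frame = base frame: x ahead of the robot, y to its left, z up, the work surface at z = 0. Lengths are in m, angles in degrees, forces in N, time in s.
With the tool pointing down it reaches from about 0.425 to 0.875 m from the base axis. Payload 4.7 kg.
Tool frame: the origin (TCP) lies at the very end of the fingers, on their centre line; the grasp point (between the pads) lies 19 mm behind it; z points along the fingers, y is the line along which they close (so a half turn about z gives the same grasp; the last joint's range is limited). The gripper opens to 87 mm and grips with 3 to 60 N. Pads are 19 mm wide; open, the fingers measure 117 mm over their backs; the gripper's body (75 mm by 190 mm) begins 51 mm behind the grasp point.
Start: joints at [0.808, 18.392, -4.016, 83.108, 1.295, 78.541, -3.26], TCP at [0.65, -0, 0.223] pointing down, gripper open.
Joint ranges: [-163.93, 163.93], [-17.29, 119.83], [-79.2, 71.16], [3.27, 140.29], [-89.18, 269.18], [5.43, 117.66], [-154.24, 154.24]. Speed limits (degrees/s): [147.25, 147.25, 180, 180, 180, 180, 180].

INTERFACE

Orientations are given as [roll, pitch, yaw] about the fixed x, y, z axes, in that order (R = Rz(yaw) Ry(pitch) Rx(roll)).
In Python, from cell import get_obs, eyes, env gives the robot as it stands.
- The arm moves only by the tool servo_tool, never from a script. Its argument "series" is a list that holds one entry, the list of rows, each a list of 7 numbers: the shift along the tool's x, y, z in units of 300 mm (1.0 is 300 mm), then the turn, a rotation vector about the tool's x, y, z in units of pi rad (1.0 is pi rad), then the opening, from 0 (shut) to 1 (fully open). In form: [[[tx, ty, tz, wx, wy, wz, gripper], ...]]. A call has 1 to 12 rows; each row is the pose to reach, as a shift and turn from the pose commanded when the call began, along the tool's axes at that moment, turning the shorter way round; what a row does not reach only later rows make up. A row lasts 1/12 s, in which the tool goes at most 41.7 mm and 7.16 degrees, less where a joint would pass 70% of its speed; a pose out of reach is approached as far as the arm can. A call with a number of a shift or a turn outside -1 to 1 is refused whole. A call with a gripper value outside its range is refused whole. The fingers move at their own pace and stop on an object; "grip_force" is the grip in N (left out, the last holds). Time passes only in rows, so rows that repeat a pose let the fingers close. It gives the time, the measured TCP pose, the force, the opening and the grip force at its end, in the units of the state.
- get_obs(): the state, without advancing time (a new reading comes with each control period).
- eyes.read_camera(name): name is "scene" or "side" or "wrist"; returns a dict with "frame" (400x640x3 uint8, red, green, blue), "depth" (400x640 float32, m along the optical axis (not along the pixel's ray), 0 where there is no reading), "fx", "fy", "cx", "cy" (pixels), "origin" and "rotation" of the camera in the world; the wrist camera has in their place "mount" (4x4, takes a point from camera to tool coordinates, whose origin is the TCP and whose axes are the flange's). Camera axes: x right, y down, z forward; pixel columns grow to the right and rows downward; lengths in m; the calibration is good to about 2 mm. A picture is of the moment at which its call begins: read the wrist's pose just before it.
- env.sign_off(): hands the job in; it is judged then, once.
The state is a dict: "time_s": time; "qpos": joint angles; "joint_velocities": joint speeds; "effort": joint torques, N m; "tool_pos": TCP position; "tool_rot": TCP orientation; "force": force on the tool from outside, world axes, zero at the start; "wrist_torque": the same for the moment, N m; "grip_width": finger opening in m; "grasp_force": force on a finger pad.
Only numpy, scipy, OpenCV 4.12 (cv2) and the standard library are available. Lean on these libraries where they do the work, as an engineer would, in place of code of your own. Each camera call takes 0.05 s, during which the arm holds its last target. There are 200 camera calls.

## Working session

There is one attempt and no reset: what is moved stays moved. The work goes in short steps, Python scripts to look and compute and a tool call to move; the robot and the scene stay as the last step left them, time stands still between calls to the robot, and variables do not carry over. Pictures are saved under pics/ and viewed, at most 10 in all, crops included, and the job is handed in when it is done.

Besides the shell and the picture viewer there is one more tool, called after "Call:" as name(argument=value, ...) on one line, values as JSON. servo_tool: Moves the arm, as the interface text tells. Shifts and turns lie within -1 to 1; 1 stands for 300 mm of shift or pi rad of turn. Its arguments: {"type":"object","properties":{"series":{"type":"array"},"grip_force":{"type":"number"}},"required":["series"]}

```bash
mkdir -p pics; ls
python3 - <<'E'
from cell import get_obs, eyes, env
import cv2,numpy as np
o=get_obs();print(o)
for n in("scene","side"):
    c=eyes.read_camera(n);np.savez(f"{n}0.npz",**c)
    cv2.imwrite(f"pics/{n}0.png",c["frame"][:,:,::-1]);print(n,c["origin"],c["rotation"],c["fx"],c["cx"],c["cy"])
E
```

```text
pics
{'time_s': 0.0, 'qpos': array([ 0.8086134 , 18.439063  , -4.01543415, 83.17522039,  1.29522822,
       78.54257481, -3.26033812]), 'joint_velocities': array([-0.02221489,  0.008677  ,  0.10627054, -0.02812732,  0.04505453,
       -0.04314027,  0.00498759]), 'effort': array([-2.58547143e-04, -4.91284704e+01, -4.03903294e-01, -3.12526345e+01,
       -6.40594075e-02,  4.37659642e-02,  1.61017233e-04]), 'tool_pos': array([ 6.49431402e-01, -6.28072402e-05,  2.21458699e-01]), 'tool_rot': array([-1.79888401e+02,  6.13622299e-03,  9.00007643e+01]), 'force': array([-0.14582603,  0.2469455 ,  0.05162416]), 'wrist_torque': array([ 0.02339526,  0.00550761, -0.0007973 ]), 'grasp_force': 0.0, 'grip_width': 0.0873907029454066}
scene [ 1.30314748 -0.75441317  0.74214731] [-122.87536016    0.35176765   44.75368388] 418.1721346466262 322.98612918073246 198.9127268443176
side [ 0.29208634 -0.91049385  0.64888649] [-120.02762067    1.19354579  -21.88114957] 441.7085269565871 321.7521453409571 199.33092467135737
```

View pics/scene0.png

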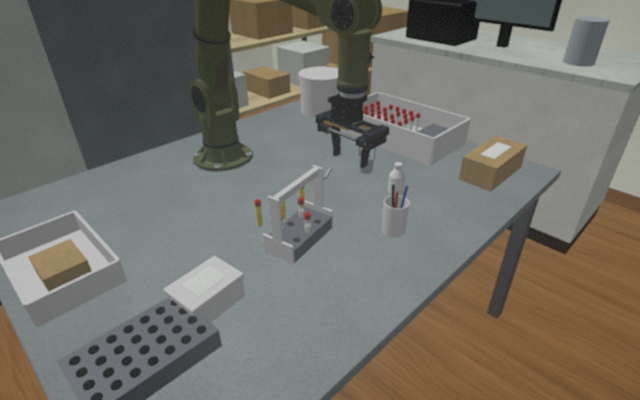

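View pics/side0.png

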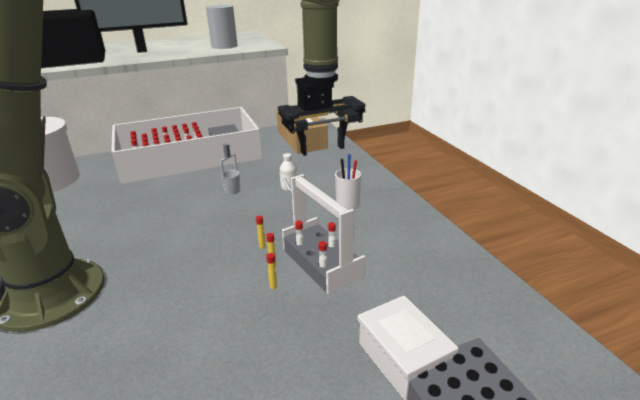

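The scene view shows the carrier at about (300,215) with its hook at (328,173), and the pail at (368,160), or side view (232,178). The yellow tubes stand on the carrier's robot side. Next is a fused top-down height map.

```bash
cat > h.py <<'E'
import numpy as np,cv2
from scipy.spatial.transform import Rotation as R
def cloud(c,T=None):
    d=np.asarray(c["depth"],float);v,u=np.mgrid[:400,:640]
    p=np.stack([(u-c["cx"])/c["fx"]*d,(v-c["cy"])/c["fy"]*d,d],-1)[d>0]
    col=c["frame"][d>0]
    if T is not None: return p@T[:3,:3].T+T[:3,3],col
    r=np.asarray(c["rotation"])
    r=R.from_euler("xyz",r,degrees=True).as_matrix() if r.size==3 else r
    return p@r.T+c["origin"],col
def topdown(P,C,x0,x1,y0,y1,res,fn,zmax=.25):
    k=(P[:,0]>x0)&(P[:,0]<x1)&(P[:,1]>y0)&(P[:,1]<y1)&(P[:,2]<zmax);P=P[k];C=C[k]
    i=np.argsort(P[:,2]);P=P[i];C=C[i]
    H=np.zeros((int((x1-x0)/res)+1,int((y1-y0)/res)+1,3),np.uint8)
    H[((x1-P[:,0])/res).astype(int),((y1-P[:,1])/res).astype(int)]=C[:,::-1]
    cv2.imwrite(fn,H)
E
python3 - <<'E'
from h import *
A=[cloud(dict(np.load(f"{n}0.npz"))) for n in("scene","side")]
for P,C in A:
    k=(abs(P[:,0]-.6)<.3)&(abs(P[:,1])<.4);print(len(P),np.percentile(P[k,2],[5,25,50]))
P=np.vstack([a[0] for a in A]);C=np.vstack([a[1] for a in A])
np.savez("fused.npz",P=P,C=C)
topdown(P,C,.3,.9,-.45,.35,.001,"t.png");im=cv2.imread("t.png")
cv2.imwrite("pics/top.png",cv2.dilate(im,np.ones((2,2))))
E
```

```text
253739 [-7.49015993e-01 -1.95485149e-04  1.37756950e-03]
255005 [-0.00352207 -0.00218422 -0.00108779]
```

View pics/top.png

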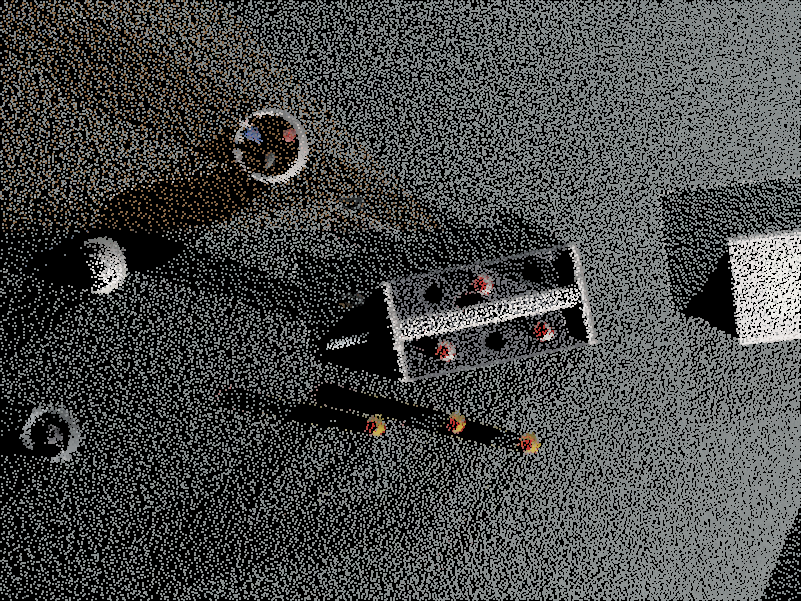

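The map has the carrier handle running from px (400,328) to (578,295), the hook at (350,342), the pail at (51,433), and three yellow tubes around y px 375–530. Fitting these precisely now.

```bash
python3 - <<'E'
from h import *
A=[cloud(dict(np.load(f"{n}0.npz"))) for n in("scene","side")]
def sel(P,x0,x1,y0,y1,z0,z1):
    return P[(P[:,0]>x0)&(P[:,0]<x1)&(P[:,1]>y0)&(P[:,1]<y1)&(P[:,2]>z0)&(P[:,2]<z1)]
for P,C in A:
    print("--")
    b=sel(P,.5,.65,-.26,-.03,.183,.2);m=b.mean(0)
    # min area rect of the top
    r=cv2.minAreaRect(b[:,:2].astype(np.float32));d=np.linalg.svd(b[:,:2]-m[:2],full_matrices=False)[2][0]
    print("handle",len(b),m,r,np.degrees(np.arctan2(d[1],d[0])),b[:,2].max())
    h=sel(P,.52,.59,-.04,.05,.1,.2)
    d=-d if d[1]<0 else d
    c=np.array([*r[0]]);t=(h[:,:2]-c)@d;s=(h[:,:2]-c)@[d[1],-d[0]]
    for a in np.arange(.09,.18,.01):
        k=(t>a)&(t<a+.01)
        if k.any(): print("hook t",round(a,3),h[k,2].max().round(4),s[k].mean().round(4))
    s=sel(P,.42,.52,.25,.35,.12,.2)
    if len(s): print("stem",len(s),s.min(0),s.max(0),cv2.minAreaRect(s[:,:2].astype(np.float32)))
    s=sel(P,.42,.52,.25,.35,.066,.118)
    if len(s): print("bail",len(s),s.min(0),s.max(0),cv2.minAreaRect(s[:,:2].astype(np.float32)))
    s=sel(P,.42,.52,.25,.35,.055,.064)
    if len(s): print("rim",len(s),s.min(0),s.max(0),cv2.minEnclosingCircle(s[:,:2].astype(np.float32)))
    for n,a in dict(y1=(.46,.49,-.04,-.01),y2=(.46,.5,-.12,-.09),y3=(.44,.48,-.2,-.16)).items():
        s=sel(P,*a,.02,.2);
        if len(s):print(n,s.min(0),s.max(0))
E
python3 - <<'E'
import cv2
a=cv2.imread("pics/side0.png")[130:210,200:310];b=cv2.imread("pics/scene0.png")[130:260,250:410]
a=cv2.resize(a,(440,320));b=cv2.resize(b,(394,320));cv2.imwrite("pics/crop.png",cv2.hconcat([a,b])[:, :800])
E
```

```text
--
handle 393 [ 0.59255462 -0.14487336  0.18849111] ((0.5892955660820007, -0.1379227489233017), (0.033724602311849594, 0.19966435432434082), 11.856579780578613) 101.18750521266435 0.19216676033205404
hook t 0.09 0.1873 0.0145
hook t 0.1 0.1709 0.0133
hook t 0.12 0.1442 0.0008
hook t 0.13 0.1419 0.0007
hook t 0.14 0.15 -0.0016
hook t 0.15 0.1569 -0.0
hook t 0.16 0.157 -0.0018
bail 33 [0.43931638 0.28135272 0.0662209 ] [0.49449544 0.317416   0.09717042] ((0.4672519564628601, 0.29911255836486816), (0.05860795080661774, 0.01303251925855875), 29.865989685058594)
rim 29 [0.44199328 0.27396896 0.05550062] [0.49587976 0.32793766 0.06396906] ((0.4683382511138916, 0.2996193468570709), 0.029460931196808815)
y1 [ 0.47144561 -0.03276505  0.02646103] [ 0.48511499 -0.01728399  0.0805305 ]
y2 [ 0.47674911 -0.11364021  0.02126225] [ 0.48959035 -0.09715723  0.06562415]
y3 [ 0.44653118 -0.18772159  0.0200952 ] [ 0.46791841 -0.16817492  0.09314996]
--
handle 489 [ 0.58728018 -0.14804929  0.1867658 ] ((0.5852860808372498, -0.13714440166950226), (0.034347180277109146, 0.20084848999977112), 11.862689971923
[... 246 characters left out ...]
2472 0.30511427 0.15497068] ((0.46530547738075256, 0.295925110578537), (0.015922224149107933, 0.01782776601612568), 81.51534271240234)
bail 91 [0.44053127 0.27847398 0.06659345] [0.49146653 0.31812346 0.11711728] ((0.46647733449935913, 0.29691481590270996), (0.06358946859836578, 0.014152903109788895), 32.63819122314453)
rim 48 [0.43961872 0.27143448 0.05501405] [0.49250475 0.3291038  0.06306945] ((0.46600136160850525, 0.2989533543586731), 0.03029928356409073)
y1 [ 0.46475721 -0.03472269  0.02030298] [ 0.48162882 -0.01472133  0.08955437]
y2 [ 0.46743499 -0.11412992  0.02078532] [ 0.48514738 -0.09616314  0.09007721]
y3 [ 0.44710061 -0.18925371  0.02067582] [ 0.46570406 -0.16796978  0.09033807]
```

View pics/crop.png

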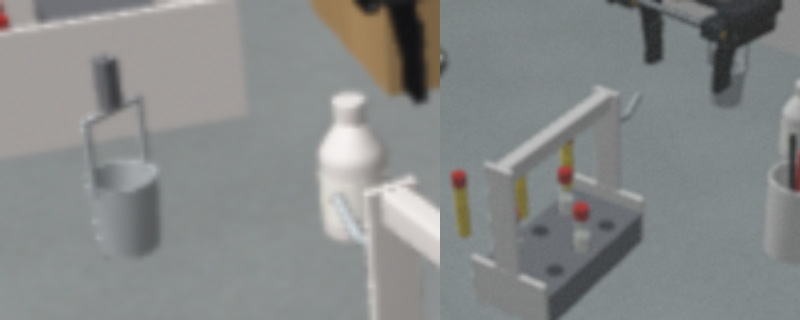

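Measurements agree with the given sizes. The carrier centre is about (0.587, -0.1375) with its y axis at 101.5°. The pail is at about (0.467, 0.298) with the crossbar at about 31°. I'll move above the pail and check with the wrist camera.

Call:
servo_tool(series=[[[0.1,-0.06,-0.13,0,0,-0.02,1],[0.2,-0.12,-0.13,0,0,-0.05,1],[0.3,-0.18,-0.13,0,0,-0.08,1],[0.4,-0.24,-0.13,0,0,-0.1,1],[0.5,-0.31,-0.13,0,0,-0.12,1],[0.6,-0.37,-0.13,0,0,-0.14,1],[0.7,-0.43,-0.13,0,0,-0.16,1],[0.8,-0.49,-0.13,0,0,-0.172,1],[0.9,-0.55,-0.13,0,0,-0.172,1],[0.993,-0.607,-0.13,0,0,-0.172,1],[0.993,-0.607,-0.13,0,0,-0.172,1],[0.993,-0.607,-0.13,0,0,-0.172,1]]])

```text
time_s: 1.1
tool_pos: [0.4661, 0.3001, 0.2613]
tool_rot: [-180.0, -0.0, 121.3]
force: [-0.1, -1.4, -1.2]
grip_width: 0.0875
grasp_force: 0.0
```

```bash
cat >> h.py <<'E'
def tool(o):
    T=np.eye(4);T[:3,:3]=R.from_euler("xyz",o["tool_rot"],degrees=True).as_matrix();T[:3,3]=o["tool_pos"];return T
E
python3 - <<'E'
from h import *
from cell import get_obs,eyes
o=get_obs();c=eyes.read_camera("wrist");print(o["tool_pos"],o["tool_rot"],o["force"])
T=tool(o)@c["mount"];P,C=cloud(c,T);cv2.imwrite("pics/w1.png",c["frame"][:,:,::-1])
near=P[np.hypot(P[:,0]-.467,P[:,1]-.298)<.05]
for n,a,b in(("stemtop",.148,.165),("stem",.122,.165),("bail",.107,.119),("rim",.055,.064)):
    s=near[(near[:,2]>a)&(near[:,2]<b)].astype(np.float32)
    if len(s)>5: print(n,len(s),s.mean(0),cv2.minAreaRect(s[:,:2]),cv2.minEnclosingCircle(s[:,:2]))
E
```

```text
[0.46610121 0.3000723  0.26131513] [-1.79972433e+02 -1.68295749e-02  1.21263469e+02] [-0.10597391 -1.42740492 -1.21044287]Traceback (most recent call last):
  File "<stdin>", line 8, in <module>
cv2.error: OpenCV(4.12.0) /io/opencv/modules/imgproc/src/convhull.cpp:143: error: (-215:Assertion failed) total >= 0 && (depth == CV_32F || depth == CV_32S) in function 'convexHull'
```

View pics/w1.png

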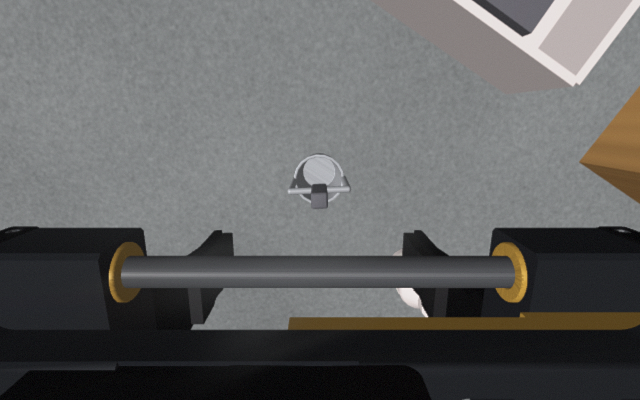

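The wrist view has the stem at (319,195) midway between the fingers (212 and 425), with the crossbar almost parallel to the closing line. The crash was only an array-layout problem.

Run:
```python
from h import *
from cell import get_obs,eyes
o=get_obs();c=eyes.read_camera("wrist")
Tt=tool(o);P,C=cloud(c,Tt@c["mount"])
near=P[np.hypot(P[:,0]-.467,P[:,1]-.298)<.05]
for n,a,b in(("stemtop",.15,.165),("stem",.122,.165),("bail",.107,.119),("rim",.056,.064)):
    s=near[(near[:,2]>a)&(near[:,2]<b)]
    if len(s)>5:
        q=np.ascontiguousarray(s[:,:2],np.float32);r=cv2.minAreaRect(q);print(n,len(s),s.mean(0),r,cv2.minEnclosingCircle(q)[0], "tool", Tt[:3,:3].T@(np.r_[r[0],s[:,2].mean()]-Tt[:3,3]))
```

```text
stemtop 283 [0.46607294 0.30094466 0.15385476] ((0.4664817452430725, 0.30041998624801636), (0.01388620026409626, 0.014320017769932747), 36.10923767089844) (0.466287761926651, 0.30033913254737854) tool [0.00265408 0.00040243 0.10735759]
stem 383 [0.46518117 0.3022859  0.14931347] ((0.46638041734695435, 0.3005589246749878), (0.01388620026409626, 0.014663918875157833), 36.10923767089844) (0.4664192199707031, 0.3005014657974243) tool [0.0028288  0.00038988 0.11189877]
bail 310 [0.46603523 0.30090219 0.11446728] ((0.46504366397857666, 0.3020261228084564), (0.05917344614863396, 0.009869405068457127), 33.60926055908203) (0.4656553864479065, 0.3011094927787781) tool [4.80161986e-03 2.13685756e-05 1.46743683e-01]
rim 312 [0.46332998 0.30442964 0.05912267] ((0.4655933380126953, 0.30035924911499023), (0.05379436910152435, 0.054527729749679565), 12.296507835388184) (0.4656519293785095, 0.30118075013160706) tool [ 0.00313192 -0.00033618  0.20208979]
```

Call:
servo_tool(series=[[[0.01,0,0.08,0,0,-0.014,1],[0.01,0,0.16,0,0,-0.014,1],[0.01,0,0.24,0,0,-0.014,1],[0.01,0,0.32,0,0,-0.014,1],[0.01,0,0.38,0,0,-0.014,1],[0.01,0,0.43,0,0,-0.014,1],[0.01,0,0.465,0,0,-0.014,1],[0.01,0,0.465,0,0,-0.014,1],[0.01,0,0.465,0,0,-0.014,1]]])

```text
time_s: 1.95
tool_pos: [0.4669, 0.2994, 0.1219]
tool_rot: [-180.0, 0.0, 123.4]
force: [-1.1, -0.1, 0.1]
grip_width: 0.0869
grasp_force: 0.0
```

Call:
servo_tool(series=[[[0,0,0,0,0,0,0],[0,0,0,0,0,0,0],[0,0,0,0,0,0,0],[0,0,0,0,0,0,0],[0,0,0,0,0,0,0],[0,0,0,0,0,0,0],[0,0,0,0,0,0,0],[0,0,0,0,0,0,0],[0,0,0,0,0,0,0],[0,0,0,0,0,0,0],[0,0,0,0,0,0,0],[0,0,0,0,0,0,0]]], grip_force=20)

```text
time_s: 2.95
tool_pos: [0.4664, 0.3004, 0.122]
tool_rot: [-180.0, 0.0, 123.5]
force: [-0.8, 0.5, 0.6]
grip_width: 0.0148
grasp_force: 0.0
```

Call:
servo_tool(series=[[[0,0,0,0,0,0,0],[0,0,0,0,0,0,0],[0,0,-0.02,0,0,0,0],[0,0,-0.05,0,0,0,0],[0,0,-0.08,0,0,0,0],[0,0,-0.11,0,0,0,0],[0,0,-0.14,0,0,0,0],[0,0,-0.17,0,0,0,0],[0,0,-0.185,0,0,0,0],[0,0,-0.185,0,0,0,0],[0,0,-0.185,0,0,0,0]]])

```text
time_s: 3.87
tool_pos: [0.4664, 0.3004, 0.1778]
tool_rot: [180.0, 0.0, 123.5]
force: [-0.1, -0.2, -1.6]
grip_width: 0.0137
grasp_force: 20.0
```

Run:
```python
from h import *
from cell import get_obs,eyes
o=get_obs();T=tool(o);print(o["tool_pos"],o["tool_rot"],o["force"],o["grip_width"],o["grasp_force"])
C=np.array([.587,-.1375]);a=np.radians(101.5);d=np.array([np.cos(a),np.sin(a)])
for t in(.2,.138):
    g=np.r_[C+t*d,T[2,3]];print(t,g,(T[:3,:3].T@(g-T[:3,3]))/.3)
```

```text
[0.46644924 0.3004428  0.17780523] [1.79973181e+02 1.09685594e-02 1.23477083e+02] [-0.05168606 -0.22327575 -1.62801929] 0.013728047280388872 19.988718065433204
0.2 [0.54712641 0.05848494 0.17780523] [-8.21068080e-01 -2.20571468e-01  5.39382160e-05]
0.138 [ 0.55948723 -0.00227039  0.17780523] [-1.01271702e+00 -2.97913523e-01  5.44247729e-05]
```

Call:
servo_tool(series=[[[-0.05,-0.01,0,0,0,0.01,0],[-0.13,-0.03,0,0,0,0.02,0],[-0.22,-0.06,0,0,0,0.035,0],[-0.31,-0.08,0,0,0,0.05,0],[-0.4,-0.11,0,0,0,0.065,0],[-0.49,-0.13,0,0,0,0.08,0],[-0.58,-0.155,0,0,0,0.095,0],[-0.67,-0.18,0,0,0,0.11,0],[-0.75,-0.2,0,0,0,0.122,0],[-0.8,-0.215,0,0,0,0.122,0],[-0.82,-0.22,0,0,0,0.122,0],[-0.82,-0.22,0,0,0,0.122,0]]])

```text
time_s: 4.87
tool_pos: [0.5473, 0.0563, 0.177]
tool_rot: [-179.9, 0.0, 101.3]
force: [0.4, 0.3, -1.8]
grip_width: 0.0137
grasp_force: 20.0
```

Run:
```python
from h import *
from cell import get_obs,eyes
n=eyes.read_camera("scene");s=eyes.read_camera("side");o=get_obs();T=tool(o);print(o["tool_pos"],o["tool_rot"],o["force"],o["grip_width"])
a=cv2.resize(s["frame"][110:260,220:400,::-1],(390,325));b=cv2.resize(n["frame"][100:250,270:450,::-1],(390,325));cv2.imwrite("pics/c2.png",cv2.hconcat([a,b]))
for c in(n,s):
    P,_=cloud(c)
    k=(np.abs(P[:,0]-T[0,3])<.045)&(np.abs(P[:,1]-T[1,3])<.045)
    q=P[k&(P[:,2]>.104)&(P[:,2]<.1175)];m=P[k&(P[:,2]>.125)&(P[:,2]<.172)]
    for n_,w in(("rim",q),("bail",m)):
        if len(w)>5:
            f=np.ascontiguousarray(w[:,:2],np.float32);print(n_,len(w),cv2.minAreaRect(f),cv2.minEnclosingCircle(f),w[:,2].max())
    h=P[(P[:,0]>.54)&(P[:,0]<.58)&(P[:,1]>-.03)&(P[:,1]<.03)&(P[:,2]>.125)&(P[:,2]<.165)]
    if len(h): print("hook",len(h),h[h[:,1].argmax()],np.median(h,0))
    w=P[(P[:,0]>.53)&(P[:,0]<.6)&(P[:,1]>-.06)&(P[:,1]<-.035)&(P[:,2]>.182)&(P[:,2]<.2)]
    if len(w): print("panel",w.mean(0),w.max(0))
```

```text
[0.54666602 0.05980636 0.17726139] [-1.79966291e+02 -5.56037186e-02  1.01547228e+02] [ 0.29568863  0.90202269 -0.63314114] 0.013907688265194064
rim 115 ((0.5479779243469238, 0.05588579177856445), (0.051533471792936325, 0.05779619514942169), 42.792579650878906) ((0.5496065020561218, 0.055955588817596436), 0.030214304104447365) 0.11746068489839068
bail 84 ((0.5524048209190369, 0.05161546170711517), (0.0474749431014061, 0.05641306936740875), 51.13882827758789) ((0.5485690832138062, 0.046422429382801056), 0.03295135870575905) 0.17196869335284803
hook 36 [0.5519552  0.02320212 0.1547842 ] [0.55984079 0.00656602 0.14486651]
panel [ 0.5744128  -0.04836971  0.18833091] [ 0.58570614 -0.03831477  0.1926278 ]
rim 139 ((0.5467696189880371, 0.055486731231212616), (0.05921725928783417, 0.04962650686502457), 63.736968994140625) ((0.5445651412010193, 0.05679091811180115), 0.03043789602816105) 0.11652684455504714
bail 124 ((0.5421115159988403, 0.04716447368264198), (0.05297252535820007, 0.05203641206026077), 70.34469604492188) ((0.54794842004776, 0.04575701057910919), 0.03223910555243492) 0.1710274751200339
hook 45 [0.55593859 0.02269396 0.1540061 ] [0.55673539 0.00538032 0.14325123]
panel [ 0.56724358 -0.04906005  0.18659761] [ 0.58375565 -0.03861446  0.18923849]
```

View pics/c2.png

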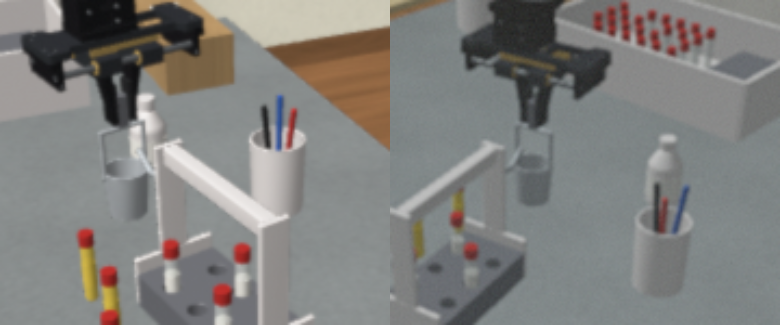

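The pail hangs upright in the grip, and the hook tip is aligned with the window. Moving in along the carrier's y.

Call:
servo_tool(series=[[[-0.02,0,0,0,0,0,0],[-0.05,0,0,0,0,0,0],[-0.08,0,0,0,0,0,0],[-0.11,0,0,0,0,0,0],[-0.14,0,0,0,0,0,0],[-0.17,0,0,0,0,0,0],[-0.195,0,0,0,0,0,0],[-0.21,0,0,0,0,0,0],[-0.21,0,0,0,0,0,0],[-0.21,0,0,0,0,0,0],[-0.21,0,0,0,0,0,0]]])

```text
time_s: 5.88
tool_pos: [0.5596, -0.0022, 0.1776]
tool_rot: [180.0, -0.0, 101.6]
force: [-0.2, -0.3, -0.6]
grip_width: 0.0137
grasp_force: 20.0
```

Call:
servo_tool(series=[[[0,0,0.01,0,0,0,0],[0,0,0.02,0,0,0,0],[0,0,0.03,0,0,0,0],[0,0,0.04,0,0,0,0],[0,0,0.05,0,0,0,0],[0,0,0.06,0,0,0,0],[0,0,0.07,0,0,0,0],[0,0,0.075,0,0,0,0],[0,0,0.08,0,0,0,0],[0,0,0.08,0,0,0,0]]])

```text
time_s: 6.72
tool_pos: [0.5595, -0.0029, 0.1532]
tool_rot: [-180.0, -0.0, 101.5]
force: [-0.5, -0.5, -1.6]
grip_width: 0.0136
grasp_force: 20.0
```

Run:
```python
from h import *
from cell import get_obs,eyes
n=eyes.read_camera("scene");s=eyes.read_camera("side");o=get_obs();T=tool(o);print(o["tool_pos"],o["tool_rot"],o["force"],o["grip_width"])
a=cv2.resize(s["frame"][110:260,220:400,::-1],(390,325));b=cv2.resize(n["frame"][100:250,270:450,::-1],(390,325));cv2.imwrite("pics/c3.png",cv2.hconcat([a,b]))
```

```text
[ 0.55967707 -0.00288326  0.1536399 ] [1.79988174e+02 2.36487280e-03 1.01515677e+02] [ 0.15250215  0.05363577 -0.90484984] 0.013789722477423248
```

View pics/c3.png

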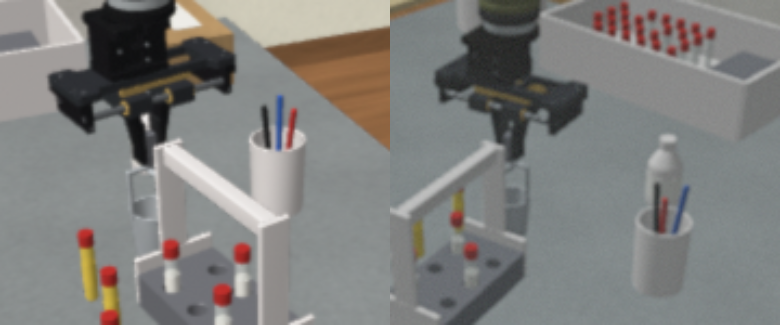

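The side crop shows the bail over the hook and the pail close to the panel without touching it. Lowering to contact.

Call:
servo_tool(series=[[[0,0,0.004,0,0,0,0],[0,0,0.007,0,0,0,0],[0,0,0.01,0,0,0,0],[0,0,0.01,0,0,0,0],[0,0,0.01,0,0,0,0]]])

```text
time_s: 7.23
tool_pos: [0.56, -0.003, 0.1518]
tool_rot: [179.9, 0.0, 101.5]
force: [-1.9, -0.7, 5.0]
grip_width: 0.0139
grasp_force: 20.0
```

Call:
servo_tool(series=[[[0,0,0.004,0,0,0,0.2],[0,0,0,0,0,0,0.3],[0,0,0,0,0,0,0.45],[0,0,0,0,0,0,0.5],[0,0,0,0,0,0,0.5],[0,0,0,0,0,0,0.5],[0,0,0,0,0,0,0.5],[0,0,0,0,0,0,0.5],[0,0,0,0,0,0,0.5],[0,0,0,0,0,0,0.5]]])

```text
time_s: 8.07
tool_pos: [0.5596, -0.0029, 0.1506]
tool_rot: [180.0, 0.0, 101.5]
force: [0.0, -0.2, -0.2]
grip_width: 0.0435
grasp_force: 0.0
```

Call:
servo_tool(series=[[[0,0,-0.02,0,0,0,0.5],[0,0,-0.05,0,0,0,0.5],[0,0,-0.1,0,0,0,0.5],[0,0,-0.15,0,0,0,0.5],[0,0,-0.2,0,0,0,0.5],[0,0,-0.27,0,0,0,0.5],[0,0,-0.34,0,0,0,0.5],[0,0,-0.4,0,0,0,0.5],[0,0,-0.4,0,0,0,0.5],[0,0,-0.4,0,0,0,0.5]]])

```text
time_s: 8.9
tool_pos: [0.5604, -0.0028, 0.2724]
tool_rot: [179.8, 0.0, 101.5]
force: [-0.1, 0.3, -0.0]
grip_width: 0.0433
grasp_force: 0.0
```

Run:
```python
from h import *
from cell import get_obs,eyes
n=eyes.read_camera("scene");s=eyes.read_camera("side");o=get_obs();T=tool(o);print(o["tool_pos"],o["tool_rot"],o["force"],o["grip_width"])
a=cv2.resize(s["frame"][110:260,220:400,::-1],(390,325));b=cv2.resize(n["frame"][100:250,270:450,::-1],(390,325));cv2.imwrite("pics/c4.png",cv2.hconcat([a,b]))
for c in(n,s):
    P,_=cloud(c)
    def sel(x0,x1,y0,y1,z0,z1): return P[(P[:,0]>x0)&(P[:,0]<x1)&(P[:,1]>y0)&(P[:,1]<y1)&(P[:,2]>z0)&(P[:,2]<z1)]
    b=sel(.5,.65,-.26,-.03,.183,.197)
    r=cv2.minAreaRect(np.ascontiguousarray(b[:,:2],np.float32));print("handle",len(b),r,b[:,2].max())
    b=sel(.53,.6,-.03,.03,.15,.2);print("stem",len(b),b.mean(0),b[:,2].max())
```

```text
[ 0.55919008 -0.00288552  0.27002409] [-1.79950503e+02 -4.21585879e-03  1.01521463e+02] [-0.30469886  0.28866168 -1.00293856] 0.04392509399535526
handle 387 ((0.5895430445671082, -0.13661636412143707), (0.033882126212120056, 0.2006935477256775), 11.262561798095703) 0.1924895507542742
stem 80 [ 0.56294552 -0.00371764  0.16889639] 0.1869701809600427
handle 485 ((0.5867769122123718, -0.13777634501457214), (0.03505741432309151, 0.20010308921337128), 11.540164947509766) 0.18998406223454967
stem 94 [ 0.55667506 -0.00659801  0.16884255] 0.18429746388075197
```

View pics/c4.png

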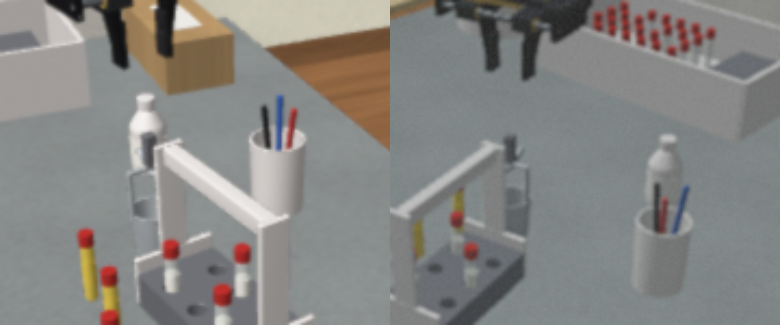

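The pail is hanging upright on the hook, the stem top is at 0.185 m as it should be, and the carrier hasn't moved. Next I'll go to the handle, offset about 19 mm toward the hook to sit over the centre of mass.

Call:
servo_tool(series=[[[-0.06,0,0,0,0,0,0.7],[-0.14,0.006,0,0,0,0,0.7],[-0.22,0.006,0,0,0,0,0.7],[-0.3,0.006,0,0,0,0,0.7],[-0.36,0.006,0,0,0,0,0.7],[-0.395,0.006,0,0,0,0,0.7],[-0.395,0.006,0,0,0,0,0.7],[-0.395,0.006,0,0,0,0,0.7]]])

```text
time_s: 9.67
tool_pos: [0.5847, -0.118, 0.2696]
tool_rot: [-179.9, -0.1, 101.5]
force: [0.9, 1.6, -0.5]
grip_width: 0.0608
grasp_force: 0.0
```

Call:
servo_tool(series=[[[0,0,0.05,0,0,0,0.7],[0,0,0.1,0,0,0,0.7],[0,0,0.15,0,0,0,0.7],[0,0,0.2,0,0,0,0.7],[0,0,0.25,0,0,0,0.7],[0,0,0.3,0,0,0,0.7],[0,0,0.34,0,0,0,0.7],[0,0,0.373,0,0,0,0.7],[0,0,0.373,0,0,0,0.7],[0,0,0.373,0,0,0,0.7]]])

```text
time_s: 10.5
tool_pos: [0.5849, -0.1179, 0.1585]
tool_rot: [-180.0, -0.0, 101.6]
force: [0.7, 0.4, 0.4]
grip_width: 0.061
grasp_force: 0.0
```

Run:
```python
from h import *
from cell import get_obs,eyes
o=get_obs();c=eyes.read_camera("wrist");T=tool(o);print(o["tool_pos"],o["tool_rot"],o["force"])
P,_=cloud(c,np.asarray(c["mount"]))   # tool frame
k=(abs(P[:,1])<.04)&(P[:,2]>-.04)&(P[:,2]<-.015)&(P[:,0]>.025)
q=P[k];print(len(q))
if len(q): print(q.min(0),q.max(0),np.median(q,0))
cv2.imwrite("pics/w5.png",c["frame"][:,:,::-1])
```

```text
[ 0.58490901 -0.11790837  0.15845962] [-1.79968145e+02 -2.39796798e-02  1.01572326e+02] [0.71036737 0.43577262 0.35740182]
7306
[ 0.02500038 -0.01784141 -0.03290205] [ 0.11051839  0.01617395 -0.01500799] [ 0.05842948 -0.00112183 -0.02980836]
```

View pics/w5.png

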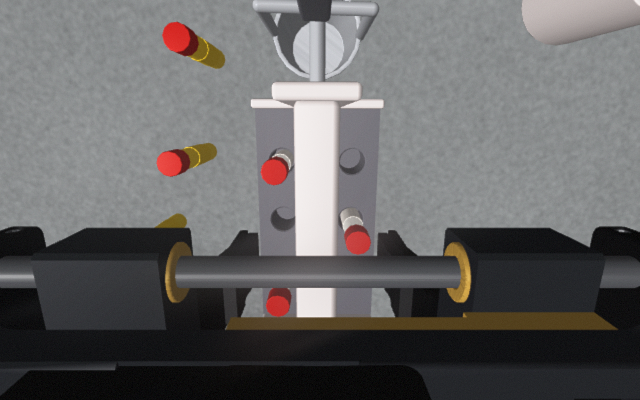

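The bar at (317,200) is centred between the fingers, and the bail sits on the hook behind the panel at (317,10). Closing firmly.

Call:
servo_tool(series=[[[0,-0.002,0,0,0,0,0.4],[0,-0.002,0,0,0,0,0.3],[0,-0.002,0,0,0,0,0.22],[0,-0.002,0,0,0,0,0.1],[0,-0.002,0,0,0,0,0],[0,-0.002,0,0,0,0,0],[0,-0.002,0,0,0,0,0],[0,-0.002,0,0,0,0,0],[0,-0.002,0,0,0,0,0],[0,-0.002,0,0,0,0,0]]], grip_force=55)

```text
time_s: 11.38
tool_pos: [0.5846, -0.1188, 0.1587]
tool_rot: [180.0, 0.0, 101.5]
force: [0.0, 0.4, -0.4]
grip_width: 0.0176
grasp_force: 55.0
```

Call:
servo_tool(series=[[[0,0,-0.005,0,0,0,0],[0,0,-0.015,0,0,0,0],[0,0,-0.03,0,0,0,0],[0,0,-0.05,0,0,0,0],[0,0,-0.07,0,0,0,0],[0,0,-0.09,0,0,0,0],[0,0,-0.11,0,0,0,0],[0,0,-0.13,0,0,0,0],[0,0,-0.15,0,0,0,0],[0,0,-0.165,0,0,0,0],[0,0,-0.175,0,0,0,0],[0,0,-0.18,0,0,0,0]]])

```text
time_s: 12.38
tool_pos: [0.5847, -0.1188, 0.2134]
tool_rot: [180.0, 0.0, 101.5]
force: [0.4, -0.4, -6.0]
grip_width: 0.0176
grasp_force: 55.0
```

Total load is about 6 N, as expected. Raising to about 10 cm.

Call:
servo_tool(series=[[[0,0,-0.005,0,0,0,0],[0,0,-0.015,0,0,0,0],[0,0,-0.03,0,0,0,0],[0,0,-0.05,0,0,0,0],[0,0,-0.07,0,0,0,0],[0,0,-0.09,0,0,0,0],[0,0,-0.11,0,0,0,0],[0,0,-0.13,0,0,0,0],[0,0,-0.145,0,0,0,0],[0,0,-0.155,0,0,0,0],[0,0,-0.16,0,0,0,0],[0,0,-0.16,0,0,0,0]]])

```text
time_s: 13.38
tool_pos: [0.5846, -0.1188, 0.261]
tool_rot: [180.0, 0.0, 101.5]
force: [0.1, -0.4, -5.6]
grip_width: 0.0173
grasp_force: 55.0
```

Call:
servo_tool(series=[[[0,0,0,0,0,0,0],[0,0,0,0,0,0,0],[0,0,0,0,0,0,0],[0,0,0,0,0,0,0],[0,0,0,0,0,0,0],[0,0,0,0,0,0,0],[0,0,0,0,0,0,0],[0,0,0,0,0,0,0],[0,0,0,0,0,0,0],[0,0,0,0,0,0,0],[0,0,0,0,0,0,0],[0,0,0,0,0,0,0]]])

```text
time_s: 14.38
tool_pos: [0.5845, -0.1187, 0.2607]
tool_rot: [180.0, 0.0, 101.5]
force: [0.8, 0.1, -6.1]
grip_width: 0.0176
grasp_force: 55.0
```

Run:
```python
from h import *
from cell import get_obs,eyes
n=eyes.read_camera("scene");s=eyes.read_camera("side");o=get_obs();print(o["tool_pos"],o["tool_rot"],o["force"],o["wrist_torque"],o["grasp_force"])
a=cv2.resize(s["frame"][60:260,200:420,::-1],(390,355));b=cv2.resize(n["frame"][60:260,240:460,::-1],(390,355));cv2.imwrite("pics/c6.png",cv2.hconcat([a,b]))
C0=np.array([.588,-.1375]);d=np.array([-.199,.98])
for c in(n,s):
    P,_=cloud(c);t=(P[:,:2]-C0)@d;l=(P[:,:2]-C0)@[d[1],-d[0]]
    for t0 in(-.097,.095): # panel tops
        k=(abs(t-t0)<.012)&(abs(l)<.02)&(P[:,2]>.25)&(P[:,2]<.32);print("top",t0,k.sum(),np.percentile(P[k,2],[50,98]) if k.any() else "")
    k=(abs(t-.138)<.02)&(abs(l)<.02)&(P[:,2]>.25)&(P[:,2]<.32);print("stem",k.sum(),P[k,2].max() if k.any() else "",t[k].mean())
```

```text
[ 0.58444709 -0.11876724  0.2606766 ] [1.79997469e+02 2.87063406e-03 1.01518029e+02] [ 0.36110374 -0.26938767 -4.78270197] [ 0.00313036 -0.07719639 -0.00238176] 54.99869663268328
top -0.097 222 [0.2745679  0.29294117]
top 0.095 62 [0.25876079 0.27517614]
stem 27 0.26220836123883723 0.13934937711257467
top -0.097 324 [0.27302212 0.29081273]
top 0.095 151 [0.2715214  0.29007224]
stem 23 0.2601114689907475 0.1342694699839423
```

View pics/c6.png

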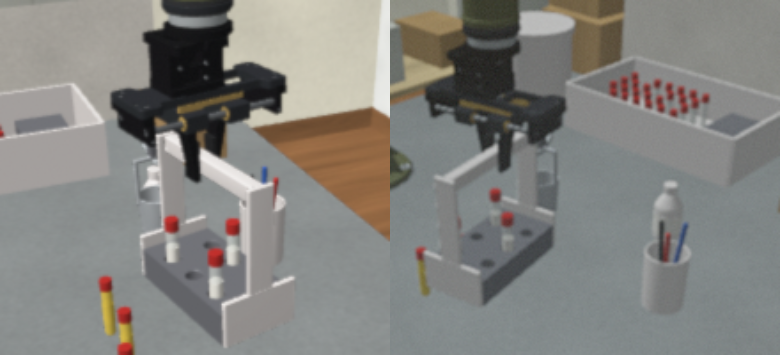

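The carrier is level, with panel tops at 0.291 and 0.290 m, and about 10 cm up. All three tubes are in place and the bail is on the hook. Handing in.

```bash
python3 -c "
from cell import env
print(env.sign_off())"
```

```text
the job is handed in; nothing more can be done
None
```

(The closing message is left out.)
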